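Case a pair of slim stones

TASK

Pack the two slim whetstones away: take both off the draining rack together in one grip, and set them down as a pair, gently and side by side, flat on the floor of their wooden case. Then close the case with its lid: tilt the lid to tuck its tongue under the cleat at the end of the case, and lower the other end until the lid lies flat in its rebate.

Things in the scene. Friction and masses are not known exactly. Their poses are not given: they have to be found in the camera images.
- slim_a_mid (a point): centre of a slim whetstone, 26 wide (x) x 150 long (y) x 14 mm high, 0.12 kg, brittle. It lies flat on the draining rack beside its twin, nearly parallel, long sides 5 to 10 mm apart: a gripper closing across both at mid-length pushes them together into a pair 52 mm wide.
- slim_b_mid (a point): centre of a slim whetstone, 26 wide (x) x 150 long (y) x 14 mm high, 0.12 kg, brittle. The twin, the other of the pair on the rack.
- drain_rack: fixed rack of pale wooden slats, 180 long (its x) x 104 wide x 18 mm high, origin under its centre; the stones lie along its x on four cross slats, undersides 18 mm above the bench. The two middle slats leave a gap of 58 mm at mid-length.
- stone_case: open wooden case fixed on the bench, 194 long (x -93 to +101) x 84 wide (y), origin on its underside below the middle of the bay. A ledge 24 mm above the bench, x -87 to +91, y -36 to +36, carries the lid; an outer rim rises to 30 mm round it at both sides and at the -x end (inner face x = -87). A cleat lies across the +x end, away from the robot.
- case_bay (a point): centre of the floor of the case's bay, 8 mm above the bench, axes as the case. The bay is 160 (x) x 58 mm (y): the stones lie in it along x. At mid-length (x -30 to +30) both side walls are cut away down to the floor, open to the outside, for the fingers.
- case_slot (a point): middle of the lower edge of the case's cleat, 32 mm above the bench, 79 mm from the case's origin along its x; axes as the case. Below the cleat is a slot 8 mm high (down to the ledge) and 72 mm wide, which ends at a stop 12 mm farther along x. The cleat's top is at 40 mm.
- lid_grip (a point): centre of the grip batten across the middle of the loose wooden lid (0.16 kg), which lies on the bench, batten up: 14 (x) x 60 (y) x 18 mm high, straight sides. 17 mm above the lid's underside; the plate is 8 mm thick. Shut, it is 41 mm above the bench over the case's origin, axes as the case (play: 3 mm to -x, 2 mm to +x, 2.5 mm to each side).
- lid_tongue (a point): middle of the tip of the lid's tongue, on the underside, 88 mm along x from the batten's centre; axes as the lid; at the end away from the robot. The tongue is 11 long x 60 wide x 4 mm thick; behind it the plate, 67 mm wide and 8 mm thick, reaches back to 172 mm from this tip. The case's end rim keeps a level lid out; tilted 5 to 12 degrees, other end up, the tongue fits the slot.

How it is judged:
By the outcome, as a careful person would: the job done as asked, in the order asked, and still so for the second after the job is handed in, with the robot touching nothing.
It also fails if it takes over 64 s, if anything falls off the work surface, if the arm or the gripper's body presses on something with over 40 N, if the wrist force passes 120 N, or if a joint passes its speed limit or range.

ROBOT

A 7-joint arm with a two-finger parallel gripper is mounted at the origin on a cart in front of the work surface, level with it; the furniture and walls round the work are solid. World frame = base frame: x ahead of the robot, y to its left, z up, the work surface at z = 0. Lengths are in m, angles in rad, forces in N, time in s.
With the tool pointing down it reaches from about 0.425 to 0.925 m from the base axis. Payload 6.8 kg.
Tool frame: the origin (TCP) lies on the centre line of the jaws, within the pads' length; the fingertips stand 11 mm ahead of it and the grasp point (between the pads) lies 8 mm behind it; z points along the fingers, y is the direction in which the jaws open and shut (so a half turn about z gives the same grasp; the last joint's range is limited). The gripper opens to 85 mm and grips with 20 to 120 N. Pads are 22 mm wide; open, the fingers measure 114 mm over their backs; the gripper's body (76 mm by 85 mm) begins 54 mm behind the grasp point. The pads swing forward as they close: fully open they stand 13 mm farther back than shut.
Start: joints at [-1.214, 0.477, 0.022, 1.555, -0.011, 1.109, -0.083], TCP at [0.303, 0.603, 0.242] pointing down, gripper open.
Joint ranges: [-2.96, 2.96], [-0.34, 2.1], [-1.41, 1.46], [0.24, 2.44], [-1.37, 4.51], [0.17, 1.92], [-2.96, 2.96]. Speed limits (rad/s): [2.39, 2.39, 3.14, 3.14, 3.14, 3.14, 3.14].

INTERFACE

Orientations are given as a rotation vector (axis times angle).
In Python, from bench import r gives the robot as it stands.
- The arm moves only by the tool send_rows, never from a script. Its argument "deltas" is a list of rows, each a list of 7 numbers: the opening, from 0 (shut) to 1 (fully open), then the shift along the tool's x, y, z as a fraction of full scale, then the turn, a rotation vector about the tool's x, y, z as a fraction of full scale. In form: [[hand, x, y, z, ax, ay, az], ...]. A call has 1 to 20 rows; each row is the pose to reach, as a shift and turn from the pose commanded when the call began, along the tool's axes at that moment, turning the shorter way round; what a row does not reach only later rows make up. Full scale, the value 1, is 150 mm for a shift and 180 degrees for a turn. A row lasts 1/12 s, in which the tool goes at most 41.7 mm and 7.16 degrees, less where a joint would pass 70% of its speed; a pose out of reach is approached as far as the arm can. A call with a number of a shift or a turn outside -1 to 1 is refused whole. A call with a gripper value outside its range is refused whole. The fingers move at their own pace and stop on an object; "squeeze" is the grip in N (left out, the last holds). Time passes only in rows, so rows that repeat a pose let the fingers close. It gives the time, the measured TCP pose, the force and the opening at its end, in the units of the state.
- r.get_obs(): the state, without advancing time (a new reading comes with each control period).
- r.grab_frame(name): name is "scene" or "top" or "wrist"; returns a dict with "pixels" (420x560x3 uint8, red, green, blue), "camera_matrix" (3x3 intrinsics, pixels), "dist_coeffs" ([k1, k2, p1, p2, k3] as OpenCV has them; the pictures are not rectified), "rvec" (rotation vector, rad) and "tvec" (3), from world to camera coordinates, as OpenCV has them. Camera axes: x right, y down, z forward; pixel columns grow to the right and rows downward; lengths in m; the calibration is good to about 2 mm. A picture is of the moment at which its call begins. There is no depth.
- r.hand_in(): hands the job in, once; it reports no verdict.
The state is a dict: "clock": time; "joints": joint angles; "qvel": joint speeds; "tau": joint torques, N m; "tcp_pos": TCP position; "orientation": TCP orientation; "contact_force": force on the tool from outside, world axes, zero at the start; "moment": the same for the moment, N m; "grip_width": finger opening in m.
Only numpy, scipy, OpenCV 4.12 (cv2) and the standard library are available. Lean on these libraries where they do the work, as an engineer would, in place of code of your own. Each camera call takes 0.05 s, during which the arm holds its last target. There are 200 camera calls.

## Working session

There is one attempt and no reset: what is moved stays moved. The work goes in short steps, Python scripts to look and compute and a tool call to move; the robot and the scene stay as the last step left them, time stands still between calls to the robot, and variables do not carry over. Pictures are saved under pics/ and viewed, about 8 in all and at most 12, crops included, and the job is handed in when it is done.

Besides the shell and the picture viewer there is one more tool, called as name(argument=value, ...), one argument or row to a line, values as JSON. send_rows: Moves the arm, as the interface text tells. Shift numbers are shares of 150 mm and turn numbers shares of 180 degrees, none past 1 either way. Its arguments: {"type":"object","properties":{"deltas":{"type":"array","items":{"type":"array","items":{"type":"number"}}},"squeeze":{"type":"number"}},"required":["deltas"]}

```bash
mkdir -p pics; ls; python3 - <<'E'
from bench import r
import cv2,pickle,numpy as np
D={}
for n in("scene","top","wrist"):
    f=r.grab_frame(n);D[n]=f;cv2.imwrite(f"pics/{n}0.png",f["pixels"][:,:,::-1])
    R=cv2.Rodrigues(np.array(f["rvec"]))[0];print(n,-R.T@np.array(f["tvec"]),f["camera_matrix"][0][0],R[2])
pickle.dump(D,open("f0.pkl","wb"))
o=r.get_obs();print(o)
E
```

```text
pics
scene [ 1.02104187 -0.32225845  0.75999686] 391.0028279881715 [-0.50625225  0.23127551 -0.83079498]
top [ 0.52591378 -0.13222734  0.93361676] 438.39865825234017 [ 0.08047607  0.00976839 -0.99670867]
wrist [0.23605126 0.63566359 0.37383898] 335.1805075753136 [ 0.26218749 -0.13322854 -0.95577606]
{'clock': 0.15, 'joints': array([-1.21408749,  0.47763786,  0.02235552,  1.55618364, -0.01151183,
        1.10934833, -0.08307469]), 'qvel': array([-0.00029659, -0.00076948, -0.00054713, -0.00297541, -0.0007263 ,
        0.00118669,  0.00126284]), 'tau': array([ 3.94634146e-03, -5.96922576e+01,  1.61091026e+00, -2.81491810e+01,
        1.27074367e-02,  6.47667432e-03, -3.04874470e-05]), 'tcp_pos': array([0.30237887, 0.60299102, 0.24154789]), 'orientation': array([-7.23463376e-01, -3.05690914e+00,  2.24456858e-03]), 'contact_force': array([ 0.45422448,  0.59709892, -0.04261265]), 'moment': array([0.00622826, 0.01310662, 0.0115444 ]), 'grip_width': 0.08518263433205915}
```

View pics/top0.png

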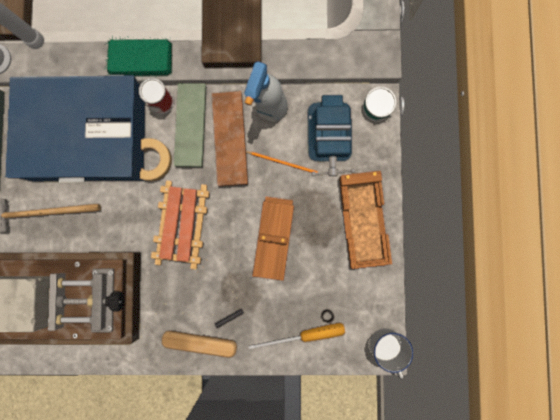

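View pics/scene0.png

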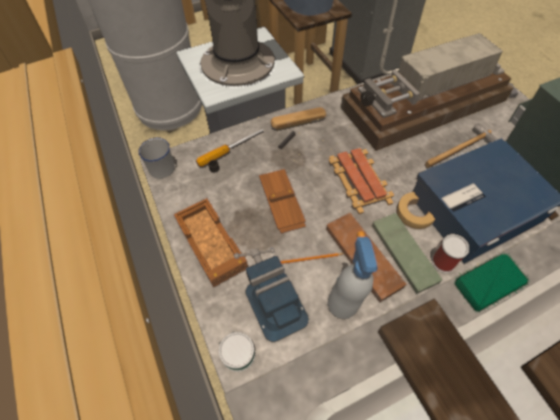

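The top view shows the red stones on the rack at about (178,225), the lid at (273,238) and the case at (364,222), with its cleat at the upper (far) end. I'll zoom in on these and mask them.

```bash
cat > h.py <<'E'
import cv2,pickle,numpy as np
def ray(f,uv):
    K=np.array(f["camera_matrix"]);d=np.array(f["dist_coeffs"])
    R=cv2.Rodrigues(np.array(f["rvec"]))[0];c=-R.T@np.array(f["tvec"]).ravel()
    p=cv2.undistortPoints(np.array(uv,float).reshape(-1,1,2),K,d).reshape(-1,2)
    return c,np.c_[p,np.ones(len(p))]@R
def onz(f,uv,z):
    c,v=ray(f,uv);return c+v*((z-c[2])/v[:,2])[:,None]
def tri(f,a,g,b):
    c1,v1=ray(f,a);c2,v2=ray(g,b);v1=v1[0]/np.linalg.norm(v1);v2=v2[0]/np.linalg.norm(v2)
    s=np.linalg.lstsq(np.c_[v1,-v2],c2-c1,rcond=None)[0];p,q=c1+s[0]*v1,c2+s[1]*v2
    return (p+q)/2,np.linalg.norm(p-q)
def proj(f,P): return cv2.projectPoints(np.array(P,float),np.array(f["rvec"]),np.array(f["tvec"]),np.array(f["camera_matrix"]),np.array(f["dist_coeffs"]))[0].reshape(-1,2)
E
python3 - <<'E'
from h import *
D=pickle.load(open("f0.pkl","rb"))
im=D["top"]["pixels"][160:285,145:400,::-1]
cv2.imwrite("pics/topc.png",cv2.resize(im,None,fx=3.1,fy=3.1,interpolation=cv2.INTER_CUBIC))
im=D["scene"]["pixels"][140:290,165:400,::-1]
cv2.imwrite("pics/scenec.png",cv2.resize(im,None,fx=3.4,fy=3.4,interpolation=cv2.INTER_CUBIC))
for n,boxes in(("top",[(155,180,212,270),(250,190,298,285),(335,165,395,275)]),("scene",[(325,140,395,215),(255,165,308,235),(170,195,250,290)])):
    hsv=cv2.cvtColor(D[n]["pixels"],cv2.COLOR_RGB2HSV)
    for i,(a,b,c,d) in enumerate(boxes):
        h=hsv[b:d,a:c]
        m=((h[...,1]>110)&(h[...,2]>40)&((h[...,0]<25)|(h[...,0]>170))).astype(np.uint8)
        if i==0: m=((h[...,1]>120)&((h[...,0]<9)|(h[...,0]>172))).astype(np.uint8)
        cs,_=cv2.findContours(m,cv2.RETR_EXTERNAL,cv2.CHAIN_APPROX_NONE)
        for k in cs:
            if cv2.contourArea(k)>100:
                rc=cv2.minAreaRect(k+np.array([a,b]));M=cv2.moments(k);print(n,i,cv2.contourArea(k),np.round([M['m10']/M['m00']+a,M['m01']/M['m00']+b],1),np.round(rc[1],1),np.round(cv2.boxPoints(rc),1).tolist())
                if n=="top":
                    z=[.032,.008,.03][i];w=onz(D[n],cv2.boxPoints(rc),z);print("   ",np.round(w[:,:2],4).tolist(),np.round(onz(D[n],rc[0],z),4))
E
```

```text
top 0 706.0 [186.5 223.8] [13.1 71.2] [[176.5, 259.20001220703125], [183.3000030517578, 188.39999389648438], [196.3000030517578, 189.60000610351562], [189.5, 260.3999938964844]]
    [[0.4991, 0.0933], [0.6454, 0.0811], [0.6425, 0.054], [0.4964, 0.0665]] [[0.5704 0.0737 0.032 ]]
top 0 666.5 [170.8 222.4] [12.3 71.4] [[159.5, 257.1000061035156], [169.8000030517578, 186.39999389648438], [182.0, 188.1999969482422], [171.6999969482422, 258.79998779296875]]
    [[0.5036, 0.1283], [0.6497, 0.1092], [0.6458, 0.0837], [0.4999, 0.1032]] [[0.5743 0.1061 0.032 ]]
top 1 2381.5 [273.3 238.2] [31.3 80.8] [[252.1999969482422, 275.8999938964844], [263.6000061035156, 195.89999389648438], [294.5, 200.39999389648438], [283.1000061035156, 280.29998779296875]]
    [[0.4627, -0.0602], [0.631, -0.0846], [0.621, -0.1502], [0.4532, -0.1249]] [[ 0.5414 -0.1049  0.008 ]]
top 2 3729.0 [364.5 219.6] [95.  42.5] [[338.1000061035156, 174.8000030517578], [380.20001220703125, 169.6999969482422], [391.6000061035156, 264.0], [349.3999938964844, 269.1000061035156]]
    [[0.6715, -0.2408], [0.6815, -0.3286], [0.4866, -0.3471], [0.4768, -0.2608]] [[ 0.5783 -0.2944  0.03  ]]
scene 1 1589.0 [282.1 200.9] [62.8 28.5] [[258.3999938964844, 175.60000610351562], [285.1000061035156, 166.0], [306.29998779296875, 225.1999969482422], [279.5, 234.8000030517578]]
scene 2 3003.5 [210.  241.6] [82.  41.5] [[173.0, 214.6999969482422], [209.3000030517578, 194.5], [249.10000610351562, 266.20001220703125], [212.8000030517578, 286.29998779296875]]
```

View pics/topc.png

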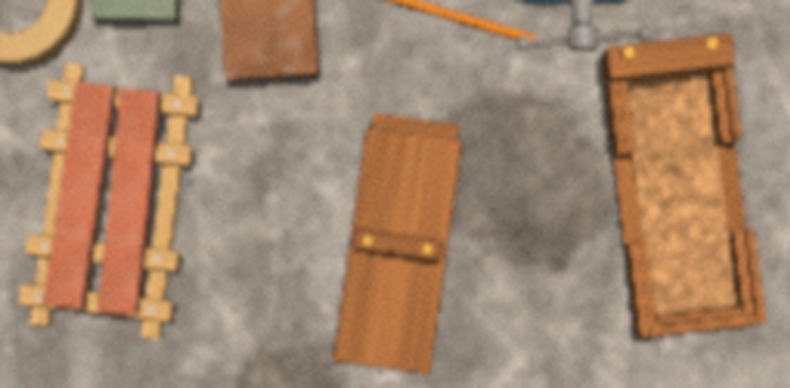

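View pics/scenec.png

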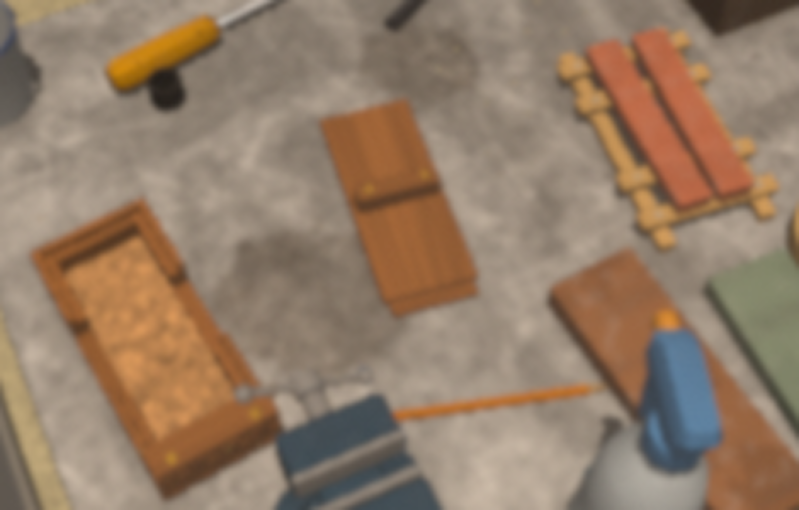

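The pictures show the stones with a gap of about 7 mm, lying at about -6° and centred near (0.572, 0.090). The lid is near (0.54, -0.105) at -8.4°. The case is near (0.574, -0.295) at +5.6°, cleat at the far end. I'll move above the stones now.

send_rows(
  deltas=[
    [1,-0.785,-0.563,0,0,0,0],
    [1,-0.785,-0.563,0,0,0,0],
    [1,-0.785,-0.563,0,0,0,0],
    [1,-0.785,-0.563,0,0,0,0],
  ],
  squeeze=25,
)

```text
clock: 0.48
tcp_pos: [0.3734, 0.4695, 0.242]
orientation: [0.732, 3.053, -0.004]
contact_force: [0.8, -0.3, 0.1]
grip_width: 0.0852
```

send_rows(
  deltas=[
    [1,-0.785,-0.563,0,0,0,0],
    [1,-0.785,-0.563,0,0,0,0],
    [1,-0.785,-0.563,0,0,0,0],
    [1,-0.785,-0.563,0,0,0,0],
  ],
)

```text
clock: 0.82
tcp_pos: [0.4402, 0.3409, 0.2422]
orientation: [0.733, 3.053, -0.003]
contact_force: [0.3, -0.0, -0.3]
grip_width: 0.0852
```

send_rows(
  deltas=[
    [1,-0.785,-0.563,0,0,0,0],
    [1,-0.785,-0.563,0,0,0,0],
    [1,-0.785,-0.563,0,0,0,0],
    [1,-0.785,-0.563,0,0,0,0],
  ],
)

```text
clock: 1.15
tcp_pos: [0.507, 0.2125, 0.2424]
orientation: [0.733, 3.053, -0.003]
contact_force: [0.2, -0.9, -0.4]
grip_width: 0.0855
```

send_rows(
  deltas=[
    [1,-0.785,-0.563,0.4,0,0,-0.114],
    [1,-0.785,-0.563,0.4,0,0,-0.114],
    [1,-0.785,-0.563,0.4,0,0,-0.114],
    [1,-0.785,-0.563,0.4,0,0,-0.114],
    [1,-0.785,-0.563,0.4,0,0,-0.114],
    [1,-0.785,-0.563,0.4,0,0,-0.114],
  ],
)

```text
clock: 1.65
tcp_pos: [0.5721, 0.087, 0.181]
orientation: [-0.177, -3.134, 0.003]
contact_force: [0.0, 0.3, 0.5]
grip_width: 0.0852
```

```bash
cat >> h.py <<'E'
from scipy.spatial.transform import Rotation as Ro
def delta(o,tgt,head):
    """tool-frame shift fraction and yaw fraction to reach tgt with tool x heading (deg), tool down"""
    R=Ro.from_rotvec(o["orientation"]).as_matrix()
    h=np.radians(head);x=np.array([np.cos(h),np.sin(h),0]);z=np.array([0,0,-1.]);T=np.c_[x,np.cross(z,x),z]
    return np.round(R.T@(np.array(tgt)-o["tcp_pos"])/.15,4),np.round(Ro.from_matrix(R.T@T).as_rotvec()/np.pi,4)
E
cat > snap.py <<'E'
import sys;from bench import r
from h import *
n,cam=sys.argv[1],sys.argv[2];f=r.grab_frame(cam);f["obs"]=r.get_obs();pickle.dump(f,open(n+".pkl","wb"));cv2.imwrite(f"pics/{n}.png",f["pixels"][:,:,::-1])
E
python3 snap.py w1 wrist; python3 - <<'E'
from h import *
f=pickle.load(open("w1.pkl","rb"));hsv=cv2.cvtColor(f["pixels"],cv2.COLOR_RGB2HSV)
T=pickle.load(open("f0.pkl","rb"))["top"]
m=((hsv[...,1]>120)&((hsv[...,0]<9)|(hsv[...,0]>172))).astype(np.uint8);m=cv2.morphologyEx(m,cv2.MORPH_OPEN,np.ones((3,3)))
for k in cv2.findContours(m,0,1)[0]:
    if cv2.contourArea(k)>1500:
        rc=cv2.minAreaRect(k);q=cv2.approxPolyDP(k,12,True).reshape(-1,2);print(cv2.contourArea(k),q.tolist(),np.round(onz(f,q,.032)[:,:2],4).tolist())
E
```

```text
2149.0 [[327, 110], [298, 112], [296, 191], [323, 183]] [[0.5032, 0.1294], [0.5022, 0.106], [0.5674, 0.0977], [0.563, 0.1214]]
1952.0 [[254, 109], [257, 178], [284, 188], [282, 109]] [[0.4959, 0.0709], [0.5523, 0.0658], [0.5636, 0.0877], [0.4985, 0.0934]]
```

View pics/w1.png

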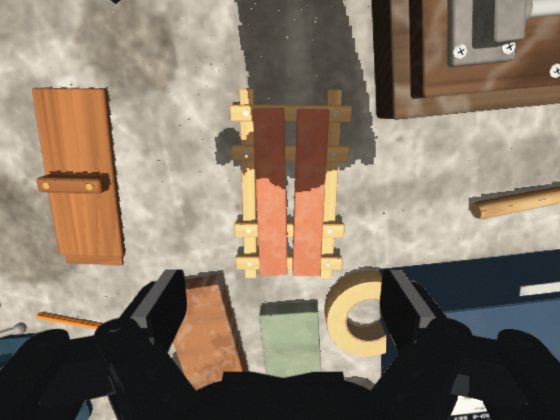

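The wrist view shows the stones at (271,192) and (309,193), half in shadow. The rails lie under the cross slats, and the gap is clear for the fingers.

```bash
python3 - <<'E'
from h import *
f=pickle.load(open("w1.pkl","rb"));hsv=cv2.cvtColor(f["pixels"],cv2.COLOR_RGB2HSV)
T=pickle.load(open("f0.pkl","rb"))["top"]
m=((hsv[...,1]>110)&((hsv[...,0]<10)|(hsv[...,0]>170))&(hsv[...,2]>40)).astype(np.uint8);m[:100]=0;m[285:]=0;m[:,:248]=0;m[:,335:]=0
m=cv2.morphologyEx(m,cv2.MORPH_OPEN,np.ones((5,5)))
C=[]
for k in cv2.findContours(m,0,1)[0]:
    if cv2.contourArea(k)>1000:
        rc=cv2.minAreaRect(k);b=cv2.boxPoints(rc);w=onz(f,b,.032)[:,:2];print(cv2.contourArea(k),np.round(rc[1],1),np.round(b,1).tolist(),np.round(w,4).tolist(),np.round(w.mean(0),4))
        C.append(rc[0])
for c in C:
    for t in((179.,223.8+.6),):pass
tops=[(186.4,224.4),(170.75,222.6)]
for c,t in zip(sorted(C),tops):print(tri(f,c,T,t))
# lid batten and case in wrist view
print("batten",onz(f,[(72,184)],.026),tri(f,(72,184),T,(145+398/3.1,160+245/3.1)))
E
```

```text
2320.5 [30.9 83.6] [[294.6000061035156, 192.0], [297.5, 108.4000015258789], [328.3999938964844, 109.5], [325.6000061035156, 193.0]] [[0.5681, 0.0965], [0.4994, 0.1058], [0.5029, 0.1306], [0.572, 0.123]] [0.5356 0.114 ]
2120.0 [79.4 30.2] [[252.8000030517578, 108.80000305175781], [283.0, 107.5], [286.3999938964844, 186.89999389648438], [256.20001220703125, 188.1999969482422]] [[0.4956, 0.07], [0.4974, 0.0943], [0.5629, 0.0899], [0.5611, 0.0639]] [0.5293 0.0795]
(array([ 0.5532033 ,  0.08075615, -0.01774318]), np.float64(0.039996819463509546))
(array([ 0.56406215,  0.12754926, -0.07382064]), np.float64(0.03411933628213885))
batten [[ 0.53985775 -0.10016846  0.026     ]] (array([ 0.54009568, -0.10518003,  0.01879674]), np.float64(0.0016149941987001148))
```

```bash
python3 - <<'E'
from h import *
f=pickle.load(open("w1.pkl","rb"))
T=pickle.load(open("f0.pkl","rb"))["top"]
W=[(255,109),(283,109),(287,275),(259,275),(298,110),(328,110),(321,275),(293,275)]
w=onz(f,W,.032)[:,:2];print(np.round(w,4).tolist(),w[:4].mean(0),w[4:].mean(0))
P=[(189.5,260.4),(176.5,259.2),(183.3,188.4),(196.3,189.6),(171.7,258.8),(159.5,257.1),(169.8,186.4),(182,188.2)]
for a,b in zip(W,P):print(tri(f,a,T,b))
print(__import__('bench').r.get_obs()["tcp_pos"],delta(f["obs"],[.572,.089,.029],173.9))
E
```

```text
[[0.496, 0.0717], [0.4985, 0.0942], [0.6467, 0.0813], [0.6438, 0.0553], [0.5007, 0.1061], [0.5033, 0.1302], [0.6502, 0.1129], [0.6473, 0.0869]] [0.57123815 0.07561975] [0.5753701  0.10903083]
(array([0.49586868, 0.07032587, 0.01475471]), np.float64(6.934778874144284e-05))
(array([0.49874756, 0.09420172, 0.02833299]), np.float64(0.0004062373147517668))
(array([0.6453164 , 0.08099735, 0.03386906]), np.float64(0.0010029863302643688))
(array([0.64317256, 0.05463205, 0.0318115 ]), np.float64(0.0017916533735696774))
(array([0.50016577, 0.10654535, 0.0195956 ]), np.float64(0.0012072816859475988))
(array([0.50338622, 0.13157755, 0.02114984]), np.float64(0.0002499088124026371))
(array([0.65088747, 0.11162342, 0.02892419]), np.float64(0.003347734341081236))
(array([0.64684717, 0.08550191, 0.03065269]), np.float64(0.0033565894612746948))
[0.57196901 0.08957089 0.18170455] (array([-0.0019, -0.0034,  1.018 ]), array([-0.0001, -0.0004, -0.0008]))
```

send_rows(
  deltas=[
    [1,-0.007,0.013,0.25,0,0,0],
    [1,-0.007,0.013,0.5,0,0,0],
    [1,-0.007,0.013,0.75,0,0,0],
    [1,-0.007,0.013,0.85,0,0,0],
    [1,-0.007,0.013,0.95,0,0,0],
    [1,-0.007,0.013,1,0,0,0],
    [1,-0.007,0.013,1,0,0,0],
  ],
)

```text
clock: 2.28
tcp_pos: [0.5722, 0.0939, 0.0312]
orientation: [-0.164, -3.135, -0.0]
contact_force: [0.2, -0.7, 0.1]
grip_width: 0.0853
```

send_rows(
  deltas=[
    [0.9,0,0,0.018,0,0,0],
    [0.8,0,0,0.018,0,0,0],
    [0.75,0,0,0.018,0,0,0],
    [0.7,0,0,0.018,0,0,0],
    [0.65,0,0,0.018,0,0,0],
    [0.6,0,0,0.018,0,0,0],
    [0.55,0,0,0.018,0,0,0],
    [0.5,0,0,0.018,0,0,0],
    [0.4,0,0,0.018,0,0,0],
    [0.4,0,0,0.018,0,0,0],
    [0.4,0,0,0.018,0,0,0],
    [0.4,0,0,0.018,0,0,0],
  ],
  squeeze=25,
)

```text
clock: 3.28
tcp_pos: [0.5742, 0.0924, 0.0307]
orientation: [0.168, 3.136, 0.001]
contact_force: [-1.5, 0.7, 6.7]
grip_width: 0.0512
```

send_rows(
  deltas=[
    [0.3,0,0,-0.02,0,0,0],
    [0.3,0,0,-0.06,0,0,0],
    [0.3,0,0,-0.14,0,0,0],
    [0.3,0,0,-0.24,0,0,0],
    [0.3,0,0,-0.36,0,0,0],
    [0.3,0,0,-0.5,0,0,0],
    [0.3,0,0,-0.6,0,0,0],
    [0.3,0,0,-0.66,0,0,0],
    [0.3,0,0,-0.66,0,0,0],
    [0.3,0,0,-0.66,0,0,0],
  ],
)

```text
clock: 4.12
tcp_pos: [0.5733, 0.0922, 0.1289]
orientation: [0.167, 3.137, 0.0]
contact_force: [-0.2, -0.1, -3.8]
grip_width: 0.0513
```

```bash
python3 snap.py w2 wrist; python3 -c "
from bench import r;o=r.get_obs();print(o['grip_width'],o['tcp_pos'],o['contact_force'],o['moment'],o['orientation'])"
```

```text
0.05122866697454049 [0.57280247 0.09206101 0.12806162] [ 0.46688437 -0.3335622  -3.23772409] [ 0.01091863  0.05088789 -0.01738395] [-1.67257339e-01 -3.13611937e+00  4.19616590e-04]
```

View pics/w2.png

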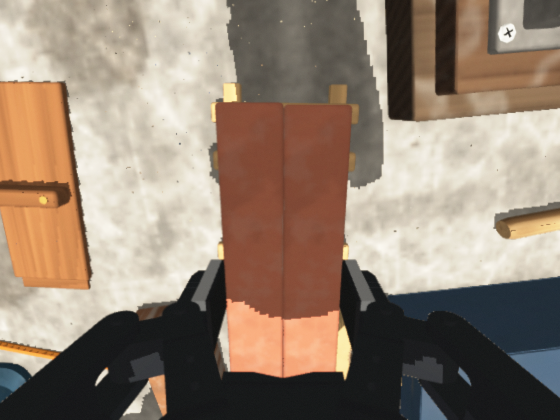

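Both stones are held as a tight pair. Their near-end corners are at (217,103), (284,103) and (351,106). I'll find where the pair sits in the tool frame.

```bash
python3 - <<'E'
from h import *
f=pickle.load(open("w2.pkl","rb"));o=f["obs"];R=Ro.from_rotvec(o["orientation"]).as_matrix()
for z in(.12,.125,.13,.135,.14):
    p=onz(f,[(217,103),(284,103.5),(351,106),(222,262),(346,262)],z)
    t=(p-o["tcp_pos"])@R
    print(z,np.linalg.norm(p[0]-p[2]),np.linalg.norm(p[3]-p[4]),np.round(t*1000,1).tolist())
E
```

```text
0.12 0.05416112807467582 0.05753442585786916 [[75.8, -27.4, 8.1], [75.5, -0.4, 8.1], [74.6, 26.7, 8.1], [5.4, -29.1, 8.1], [5.4, 28.5, 8.1]]
0.125 0.05224395866053991 0.055497850080450085 [[75.7, -26.5, 3.1], [75.5, -0.4, 3.1], [74.6, 25.7, 3.1], [7.8, -28.1, 3.1], [7.8, 27.4, 3.1]]
0.13 0.050326789246404 0.05346127430303101 [[75.7, -25.5, -1.9], [75.4, -0.4, -1.9], [74.6, 24.8, -1.9], [10.3, -27.1, -1.9], [10.3, 26.4, -1.9]]
0.135 0.048409619832268116 0.05142469852561194 [[75.6, -24.6, -6.9], [75.4, -0.4, -6.9], [74.6, 23.8, -6.9], [12.7, -26.1, -6.9], [12.7, 25.4, -6.9]]
0.14 0.04649245041813221 0.04938812274819288 [[75.5, -23.7, -11.9], [75.3, -0.5, -11.9], [74.5, 22.8, -11.9], [15.1, -25.1, -11.9], [15.1, 24.3, -11.9]]
```

send_rows(
  deltas=[
    [0.3,0,-0.04,-0.1,0,0,0],
    [0.3,-0.02,-0.13,-0.2,0,0,0],
    [0.3,-0.06,-0.28,-0.3,0,0,0],
    [0.3,-0.1,-0.46,-0.4,0,0,0],
    [0.3,-0.14,-0.66,-0.4,0,0,0],
    [0.3,-0.18,-0.84,-0.4,0,0,0],
    [0.3,-0.2,-0.96,-0.4,0,0,0],
  ],
)

```text
clock: 4.75
tcp_pos: [0.5872, -0.058, 0.1876]
orientation: [-0.172, -3.135, 0.003]
contact_force: [-0.5, -0.9, -2.6]
grip_width: 0.0512
```

send_rows(
  deltas=[
    [0.3,-0.04,-0.15,0,0,0,-0.01],
    [0.3,-0.08,-0.34,0,0,0,-0.02],
    [0.3,-0.12,-0.54,0,0,0,-0.035],
    [0.3,-0.16,-0.72,0,0,0,-0.05],
    [0.3,-0.19,-0.86,0,0,0,-0.06],
    [0.3,-0.2,-0.94,0,0,0,-0.064],
    [0.3,-0.2,-0.96,0,0,0,-0.064],
    [0.3,-0.2,-0.96,0,0,0,-0.064],
    [0.3,-0.2,-0.96,0,0,0,-0.064],
  ],
)

```text
clock: 5.5
tcp_pos: [0.602, -0.1992, 0.1875]
orientation: [0.149, -3.136, -0.002]
contact_force: [0.5, 0.1, -1.9]
grip_width: 0.0511
```

```bash
python3 snap.py w3 wrist; python3 -c "
from bench import r;o=r.get_obs();print(o['grip_width'],o['tcp_pos'],o['contact_force'],o['orientation'])"
```

```text
0.05109859809911465 [ 0.60233499 -0.19861112  0.18782256] [-0.60498464  1.39746803 -2.42570503] [ 1.50715144e-01 -3.13679833e+00 -2.18890609e-03]
```

View pics/w3.png

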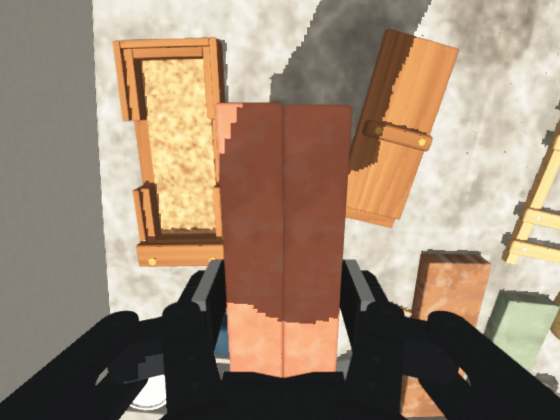

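The view shows the case at (115–225, 38–267) and the lid batten at (398,136). A zoom gives the exact corners.

```bash
python3 - <<'E'
from h import *
f=pickle.load(open("w3.pkl","rb"));im=f["pixels"][25:275,:,::-1]
a=np.hstack([im[:,105:235],np.zeros((250,6,3),np.uint8),im[:,340:470]]);a=cv2.resize(a,None,fx=2.4,fy=2.4,interpolation=cv2.INTER_CUBIC);print(a.shape)
cv2.imwrite("pics/w3c.png",a)
E
```

```text
(600, 638, 3)
```

View pics/w3c.png

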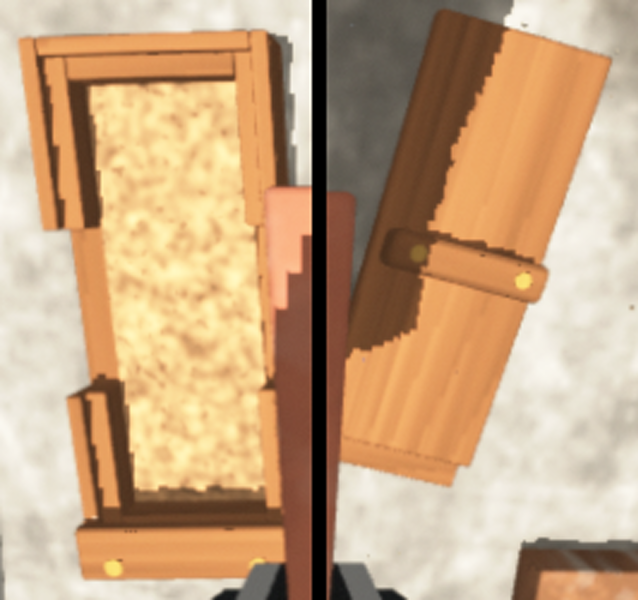

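```bash
cat > m.py <<'E'
from h import *
f=pickle.load(open("w3.pkl","rb"));T=pickle.load(open("f0.pkl","rb"))["top"]
L=lambda u,v:(u/2.4+105,v/2.4+25)
Rr=lambda u,v:(u/2.4+204,v/2.4+25)
t=lambda u,v:(u/3.1+145,v/3.1+160)
def fit(pts,vw):
    M=np.array([m[:2] for m,_ in pts])
    W=np.array([onz(vw,[p],m[2])[0,:2] for m,p in pts])
    Mc,Wc=M-M.mean(0),W-W.mean(0)
    a=np.arctan2((Mc[:,0]*Wc[:,1]-Mc[:,1]*Wc[:,0]).sum(),(Mc*Wc).sum());R=np.array([[np.cos(a),-np.sin(a)],[np.sin(a),np.cos(a)]])
    o=W.mean(0)-R@M.mean(0);print(np.round(o,4),round(np.degrees(a),2),np.round(((W-o)@R-M)*1e3,1).tolist())
c=[((-.093,-.042,.03),L(20,38)),((-.093,.042,.03),L(268,31)),((-.03,-.042,.03),L(42,228)),((.03,-.042,.03),L(68,398)),((.101,-.042,.04),L(80,578)),((.079,-.042,.04),L(78,530))]
fit(c,f)
c2=[((-.093,.042,.03),t(637,336)),((-.093,-.042,.03),t(764,322)),((.101,-.042,.04),t(733,36)),((.101,.042,.04),t(604,48)),((.079,.042,.04),t(609,80)),((.079,-.042,.04),t(735,68))]
fit(c2,T)
for n,a,b in(("near-y",L(20,38),t(764,322)),("near+y",L(268,31),t(637,336)),("cleat",L(80,578),t(733,36))):print(n,tri(f,a,T,b))
print("batten",tri(f,Rr(471,267),T,t(397.5,244.5)),onz(f,[Rr(471,267)],.026))
d=[((-.084,-.0335,.008),Rr(440,10)),((-.084,.0335,.008),Rr(610,58)),((0,-.0215,.026),Rr(418,253)),((0,.0215,.026),Rr(524,281)),((.088,.030,.004),Rr(453,486)),((.077,.0335,.008),Rr(468,464))]
fit(d,f)
d2=[((-.084,.0335,.008),t(333,361)),((-.084,-.0335,.008),t(430,373)),((0,.0215,.026),t(367,241)),((0,-.0215,.026),t(428,248)),((.088,.03,.004),t(374,114)),((.088,-.03,.004),t(459,124))]
fit(d2,T)
E
python3 m.py
```

```text
[ 0.5755 -0.2957] 6.23 [[0.2, 0.3], [0.5, -0.4], [-1.0, -0.6], [0.7, 0.3], [-1.2, -0.9], [0.7, 1.3]]
[ 0.573  -0.2958] 5.63 [[1.9, -0.0], [2.3, -0.3], [-1.8, -1.0], [-0.8, 0.9], [-0.4, 0.1], [-1.2, 0.3]]
near-y (array([ 0.48730244, -0.34701857,  0.02985606]), np.float64(0.0009598396357228755))
near+y (array([ 0.47846241, -0.26391472,  0.028492  ]), np.float64(0.0015889301647460687))
cleat (array([ 0.67554175, -0.32626866,  0.04588374]), np.float64(0.0028739182711677753))
batten (array([ 0.54004725, -0.10540199,  0.03090472]), np.float64(0.0011846255626874898)) [[ 0.54084749 -0.10371871  0.026     ]]
[ 0.5407 -0.1042] -7.94 [[1.2, 0.9], [0.8, -1.0], [-0.1, 1.7], [0.1, -0.5], [-0.7, 0.6], [-1.4, -1.7]]
[ 0.5396 -0.1054] -8.13 [[0.4, -0.3], [1.3, 0.6], [-0.5, -0.9], [0.3, 1.2], [-1.3, -0.9], [-0.3, 0.2]]
```

send_rows(
  deltas=[
    [0.3,0.05,-0.1,0,0,0,0],
    [0.3,0.12,-0.28,0,0,0,-0.003],
    [0.3,0.18,-0.46,0.1,0,0,-0.003],
    [0.3,0.23,-0.58,0.25,0,0,-0.003],
    [0.3,0.243,-0.624,0.42,0,0,-0.003],
    [0.3,0.243,-0.624,0.6,0,0,-0.003],
    [0.3,0.243,-0.624,0.74,0,0,-0.003],
    [0.3,0.243,-0.624,0.82,0,0,-0.003],
    [0.3,0.243,-0.624,0.82,0,0,-0.003],
    [0.3,0.243,-0.624,0.82,0,0,-0.003],
  ],
)

```text
clock: 6.38
tcp_pos: [0.5754, -0.2961, 0.0656]
orientation: [0.165, -3.137, -0.001]
contact_force: [-0.1, -0.0, -1.1]
grip_width: 0.0514
```

```bash
python3 snap.py w4 wrist; python3 - <<'E'
from h import *
f=pickle.load(open("w4.pkl","rb"));o=f["obs"];print(o['grip_width'],o['tcp_pos'],o['contact_force'],o['orientation'],delta(o,[.575,-.2953,.021],186.1))
cv2.imwrite("pics/w4c.png",cv2.resize(f["pixels"][40:300,140:420,::-1],None,fx=2.3,fy=2.3,interpolation=cv2.INTER_CUBIC))
E
```

```text
0.051360898522775394 [ 0.57607993 -0.29675527  0.06668262] [ 0.55033247 -1.12938311 -2.97146979] [-1.64648924e-01  3.13576283e+00 -7.21806549e-04] (array([0.0066, 0.0106, 0.3045]), array([-0.0002,  0.0005, -0.0005]))
```

View pics/w4c.png

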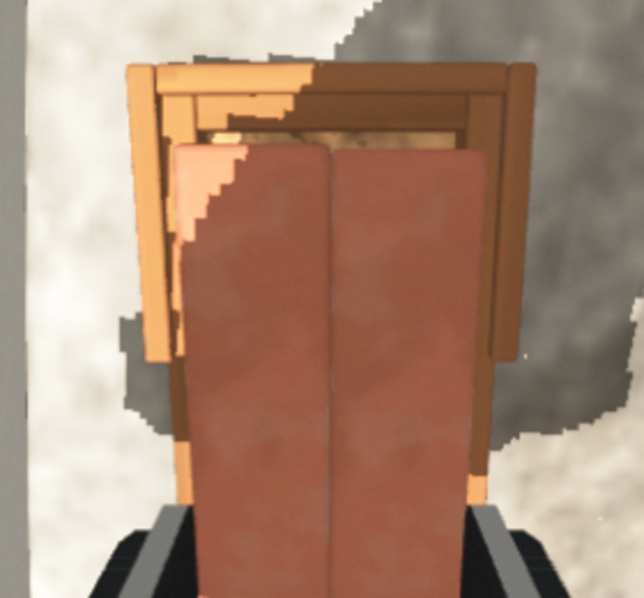

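```bash
python3 - <<'E'
from h import *
f=pickle.load(open("w4.pkl","rb"));o=f["obs"];R=Ro.from_rotvec(o["orientation"]).as_matrix()
L=lambda u,v:(u/2.3+140,v/2.3+40)
def T(ps,z):return np.round((onz(f,[L(*p) for p in ps],z)-o["tcp_pos"])@R*1e3,1).tolist()
print("rim",T([(127,65),(537,64),(146,362),(517,362)],.03))
print("stones",T([(175,145),(328,145),(331,150),(487,150),(197,590),(463,590)],o["tcp_pos"][2]-.0015),T([(175,145),(487,150)],o["tcp_pos"][2]+.0015))
E
```

```text
rim [[93.3, -41.4, 36.6], [93.6, 42.1, 36.5], [30.7, -41.6, 36.7], [30.8, 42.2, 36.6]]
stones [[77.0, -25.8, 1.4], [76.9, -0.5, 1.4], [76.2, -0.0, 1.4], [76.3, 25.8, 1.4], [-6.3, -26.2, 1.5], [-6.3, 26.1, 1.5]] [[77.0, -25.2, -1.6], [76.2, 25.2, -1.6]]
```

The case centre is within 0.5 mm of the tool centre, and the stones sit about 1 mm off in x. I'll make a small correction and lower gently.

send_rows(
  deltas=[
    [0.3,-0.007,0.002,0.04,0,0,0],
    [0.3,-0.007,0.002,0.1,0,0,0],
    [0.3,-0.007,0.002,0.16,0,0,0],
    [0.3,-0.007,0.002,0.21,0,0,0],
    [0.3,-0.007,0.002,0.24,0,0,0],
    [0.3,-0.007,0.002,0.26,0,0,0],
    [0.3,-0.007,0.002,0.27,0,0,0],
    [0.3,-0.007,0.002,0.27,0,0,0],
  ],
)

```text
clock: 7.1
tcp_pos: [0.5758, -0.2968, 0.0247]
orientation: [0.163, -3.137, -0.0]
contact_force: [0.4, 0.3, -2.3]
grip_width: 0.0513
```

send_rows(
  deltas=[
    [0.3,0,0,0.01,0,0,0],
    [0.3,0,0,0.02,0,0,0],
    [0.3,0,0,0.02,0,0,0],
    [0.3,0,0,0.02,0,0,0],
  ],
)

```text
clock: 7.43
tcp_pos: [0.576, -0.2968, 0.0222]
orientation: [-0.163, 3.137, -0.0]
contact_force: [-0.1, 0.1, -2.7]
grip_width: 0.0512
```

send_rows(
  deltas=[
    [0.3,0,0,0.007,0,0,0],
    [0.3,0,0,0.01,0,0,0],
    [0.3,0,0,0.01,0,0,0],
    [0.3,0,0,0.01,0,0,0],
  ],
)

```text
clock: 7.77
tcp_pos: [0.5761, -0.2969, 0.0208]
orientation: [-0.163, 3.137, -0.0]
contact_force: [0.1, 0.1, -0.5]
grip_width: 0.0512
```

send_rows(
  deltas=[
    [0.3,0,0,0.005,0,0,0],
    [0.3,0,0,0.005,0,0,0],
    [0.3,0,0,0.005,0,0,0],
  ],
)

```text
clock: 8.02
tcp_pos: [0.5761, -0.2969, 0.0208]
orientation: [-0.163, 3.137, 0.0]
contact_force: [-2.3, 1.6, 6.3]
grip_width: 0.0514
```

The contact is firm and light (about 6 N). I'll release slowly and retreat up.

send_rows(
  deltas=[
    [0.6,0,0,0,0,0,0],
    [0.62,0,0,0,0,0,0],
    [0.66,0,0,0,0,0,0],
    [0.7,0,0,0,0,0,0],
    [0.75,0,0,0,0,0,0],
    [0.8,0,0,0,0,0,0],
    [0.8,0,0,0,0,0,0],
    [0.8,0,0,-0.05,0,0,0],
    [0.8,0,0,-0.12,0,0,0],
    [0.8,0,0,-0.25,0,0,0],
    [0.8,0,0,-0.5,0,0,0],
    [0.8,0,0,-0.75,0,0,0],
    [0.8,0,0,-0.95,0,0,0],
    [0.8,0,0,-1,0,0,0],
  ],
)

```text
clock: 9.18
tcp_pos: [0.5788, -0.2986, 0.1771]
orientation: [-0.162, 3.128, -0.007]
contact_force: [1.6, -0.6, 0.8]
grip_width: 0.0688
```

```bash
python3 snap.py w5 wrist; python3 - <<'E'
from h import *
f=pickle.load(open("w5.pkl","rb"));o=f["obs"];print(o['grip_width'],o['tcp_pos'],o['contact_force'],o['orientation'],delta(o,[.5405,-.1045,.1],172))
cv2.imwrite("pics/w5c.png",cv2.resize(f["pixels"][40:340,140:420,::-1],None,fx=2,fy=2,interpolation=cv2.INTER_CUBIC))
E
```

```text
0.06840854134444349 [ 0.57852805 -0.2983635   0.17615798] [1.50429463 0.81592992 1.27551964] [-0.16181016  3.12889443 -0.00609032] (array([0.123 , 1.3139, 0.501 ]), array([-0.001 ,  0.0028,  0.0773]))
```

View pics/w5c.png

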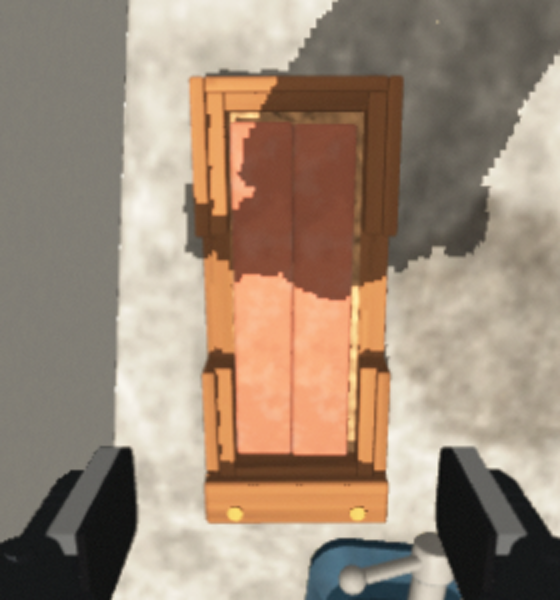

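The pair lies flat in the bay, side by side: stones at crop (262,285) and (322,285) inside the walls. Next I'll refine the case pose from this view and check the last joint's range for the lid grasp.

```bash
cat > m2.py <<'E'
from m import fit
from h import *
g=pickle.load(open("w5.pkl","rb"));L=lambda u,v:(u/2+140,v/2+40)
print("case w5");fit([((-.093,-.042,.03),L(190,77)),((-.093,.042,.03),L(403,77)),((-.03,-.042,.03),L(196,235)),((-.03,.042,.03),L(397,237)),((.03,-.042,.03),L(204,372)),((.03,.042,.03),L(388,372)),((.101,-.042,.04),L(205,523)),((.101,.042,.04),L(387,522))],g)
from bench import r
o=r.get_obs();print(o["joints"],o["tcp_pos"],o["orientation"])
for h in(82,262):print(delta(o,[.5405,-.1045,.12],h))
E
python3 m2.py|tail -6
```

```text
case w5
[ 0.5753 -0.2962] 6.06 [[0.4, 0.3], [0.6, -0.5], [-0.6, 0.2], [0.3, -0.1], [0.1, 1.2], [0.1, -1.3], [-0.2, -0.0], [-0.8, 0.1]]
[ 0.23158367  0.50195508  0.20539429  1.69706143 -0.12172177  0.9456165
  2.15690491] [ 0.57852805 -0.2983635   0.17615798] [-0.16181016  3.12889443 -0.00609032]
(array([0.1219, 1.3133, 0.3677]), array([0.0014, 0.0031, 0.5773]))
(array([0.1219, 1.3133, 0.3677]), array([-0.0029,  0.0013, -0.4227]))
```

send_rows(
  deltas=[
    [0.6,0.03,0.25,0,0,0,0.04],
    [0.5,0.06,0.5,0,0,0,0.08],
    [0.5,0.09,0.75,0,0,0,0.12],
    [0.5,0.12,1,0,0,0,0.16],
    [0.5,0.12,1,0,0,0,0.2],
    [0.5,0.12,1,0,0,0,0.24],
    [0.5,0.12,1,0,0,0,0.28],
    [0.5,0.12,1,0,0,0,0.32],
    [0.5,0.12,1,0,0,0,0.36],
    [0.5,0.12,1,0,0,0,0.4],
    [0.5,0.12,1,0,0,0,0.44],
    [0.5,0.12,1,0,0,0,0.48],
    [0.5,0.12,1,0,0,0,0.52],
    [0.5,0.12,1,0,0,0,0.55],
    [0.5,0.12,1,0,0,0,0.577],
    [0.5,0.12,1,0,0,0,0.577],
    [0.5,0.12,1,0,0,0,0.577],
  ],
)

```text
clock: 10.65
tcp_pos: [0.542, -0.1492, 0.1693]
orientation: [-2.366, -2.066, 0.002]
contact_force: [0.5, -0.3, 0.9]
grip_width: 0.0428
```

```bash
python3 -c "
from bench import r
from h import *
o=r.get_obs();print(o['joints'],o['tcp_pos'],o['orientation'],o['grip_width']);print(delta(o,[.5405,-.1045,.06],82),delta(o,[.5405,-.1045,.022],82))"
```

```text
[-0.318013    0.43014349  0.61414486  1.93001072 -0.31676699  0.87919661
  0.32297457] [ 0.54203162 -0.14924673  0.16931378] [-2.36601010e+00 -2.06569519e+00  1.51389656e-03] 0.04282762528575777
(array([ 0.2944, -0.0495,  0.7287]), array([-0.0004,  0.0001,  0.0014])) (array([ 0.2945, -0.0492,  0.9821]), array([-0.0004,  0.0001,  0.0014]))
```

send_rows(
  deltas=[
    [0.5,0.15,-0.025,0.2,0,0,0.001],
    [0.5,0.295,-0.05,0.4,0,0,0.001],
    [0.5,0.295,-0.05,0.6,0,0,0.001],
    [0.5,0.295,-0.05,0.8,0,0,0.001],
    [0.5,0.295,-0.05,0.92,0,0,0.001],
    [0.5,0.295,-0.05,0.975,0,0,0.001],
    [0.5,0.295,-0.05,0.975,0,0,0.001],
    [0.4,0.295,-0.05,0.975,0,0,0.001],
    [0.3,0.295,-0.05,0.975,0,0,0.001],
    [0.2,0.295,-0.05,0.975,0,0,0.001],
    [0.1,0.295,-0.05,0.975,0,0,0.001],
    [0,0.295,-0.05,0.975,0,0,0.001],
    [0,0.295,-0.05,0.975,0,0,0.001],
    [0,0.295,-0.05,0.975,0,0,0.001],
    [0,0.295,-0.05,0.975,0,0,0.001],
  ],
  squeeze=60,
)

```text
clock: 11.9
tcp_pos: [0.5418, -0.1048, 0.0251]
orientation: [2.372, 2.059, 0.002]
contact_force: [-2.1, 0.5, 6.3]
grip_width: 0.0123
```

send_rows(
  deltas=[
    [0,0,0,-0.03,0,0,0],
    [0,0,0,-0.1,0,0,0],
    [0,0,0,-0.25,0,0,0],
    [0,0,0,-0.42,0,0,0],
    [0,0,0,-0.58,0,0,0],
    [0,0,0,-0.68,0,0,0],
    [0,0,0,-0.7,0,0,0],
    [0,0,0,-0.7,0,0,0],
  ],
)

```text
clock: 12.57
tcp_pos: [0.542, -0.1045, 0.1301]
orientation: [2.371, 2.058, 0.004]
contact_force: [-0.5, -0.4, -2.5]
grip_width: 0.0124
```

```bash
python3 snap.py w6 wrist; python3 - <<'E'
from h import *
f=pickle.load(open("w6.pkl","rb"));o=f["obs"];print(o['grip_width'],o['tcp_pos'],o['contact_force'],o['moment'],o['orientation'],o["joints"])
print(delta(o,[.5753,-.2961,.13],96.1))
E
```

```text
0.012441349675649275 [ 0.54116584 -0.10431269  0.12885647] [-0.17754395 -0.91467309 -1.35824562] [ 0.04048586  0.04051906 -0.0100286 ] [2.37208878e+00 2.05956017e+00 1.25470971e-03] [-0.37525717  0.46984707  0.58414514  1.9856293  -0.36070102  0.78787913
  0.27644467]
(array([-1.234 ,  0.4048, -0.008 ]), array([ 0.0002, -0.0001, -0.0787]))
```

View pics/w6.png

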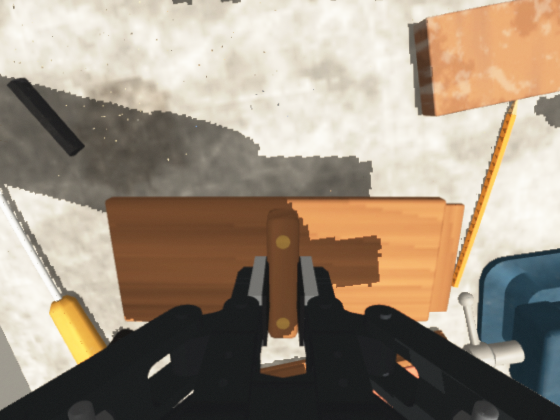

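The lid is held nearly level: batten at (283,270), plate corners at (108,198), (445,200) and (127,320), tongue at the right. Next I'll compute its pose in the tool frame.

```bash
python3 - <<'E'
from h import *
f=pickle.load(open("w6.pkl","rb"));o=f["obs"];R=Ro.from_rotvec(o["orientation"]).as_matrix()
px=[(108,198),(445,199),(127,320),(463,204),(283,242),(283,323)]
for h in(.013,.015,.017,.019):print(h,np.round(((onz(f,px,o["tcp_pos"][2]-h)-o["tcp_pos"])@R)[:,:2]*1e3,1).tolist())
print("pins +1:",np.round(((onz(f,px[4:],o["tcp_pos"][2]+.001)-o["tcp_pos"])@R)[:,:2]*1e3,1).tolist())
E
```

```text
0.013 [[35.0, -78.3], [34.4, 76.1], [-30.1, -78.7], [32.1, 85.0], [13.4, 1.8], [-31.4, 1.9]]
0.015 [[34.5, -79.3], [33.9, 77.1], [-31.5, -79.8], [31.5, 86.1], [12.6, 1.8], [-32.8, 1.9]]
0.017 [[33.9, -80.4], [33.4, 78.2], [-33.0, -80.9], [30.9, 87.3], [11.8, 1.8], [-34.3, 1.9]]
0.019 [[33.4, -81.5], [32.8, 79.2], [-34.4, -82.0], [30.4, 88.4], [11.0, 1.9], [-35.7, 1.9]]
pins +1: [[19.2, 1.8], [-21.4, 1.8]]
```

send_rows(
  deltas=[
    [0,-0.06,0.01,-0.02,0,0,-0.01],
    [0,-0.18,0.03,-0.05,0,0,-0.02],
    [0,-0.35,0.06,-0.05,0,0,-0.035],
    [0,-0.53,0.1,-0.05,0,0,-0.05],
    [0,-0.72,0.14,-0.05,0,0,-0.065],
    [0,-0.86,0.18,-0.05,0,0,-0.0787],
    [0,-0.93,0.2,-0.05,0,0,-0.0787],
    [0,-0.95,0.2,-0.05,0,0,-0.0787],
    [0,-0.95,0.2,-0.05,0,0,-0.0787],
    [0,-0.95,0.2,-0.05,0,0,-0.0787],
  ],
)

```text
clock: 13.45
tcp_pos: [0.5506, -0.248, 0.1352]
orientation: [-2.099, -2.335, -0.0]
contact_force: [-0.7, 0.8, -1.3]
grip_width: 0.012
```

```bash
cat > tip.py <<'E'
# usage: tip.py X Z theta [Y]: shift/turn to bring lid tongue tip to case (X,Z) mm at tilt theta deg
import sys;from bench import r
from h import *
X,Z,th=map(float,sys.argv[1:4]);Y=float(sys.argv[4]) if len(sys.argv)>4 else 0
o=r.get_obs();R=Ro.from_rotvec(o["orientation"]).as_matrix()
C=Ro.from_euler("z",6.1,degrees=True).as_matrix();org=np.array([.5753,-.2961,0])
lid=C@Ro.from_euler("y",th,degrees=True).as_matrix()
tool=lid@np.array([[0,1,0],[1,0,0],[0,0,-1.]]) # tool x=lid y, y=lid x
tcp=org+C@np.array([X,Y,Z])/1e3-tool@np.array([0,.088,.025])
print("shift",np.round(R.T@(tcp-o["tcp_pos"])/.15,4),"turn",np.round(Ro.from_matrix(R.T@tool).as_rotvec()/np.pi,4))
tip=C.T@(o["tcp_pos"]+R@[0,.088,.025]-org)*1e3
L=C.T@R@np.array([[0,1,0],[1,0,0],[0,0,-1.]]).T
print("tip now",np.round(tip,1),"tilt",np.round(np.degrees(np.arcsin(-L[2,0])),2),"yaw",np.round(np.degrees(np.arctan2(L[1,0],L[0,0])),2),"roll",np.round(np.degrees(L[2,1]),2),"force case axes",np.round(C.T@o["contact_force"],1),o["clock"],o["grip_width"])
E
python3 tip.py 72 40 8
```

```text
shift [-0.3369  0.0526  0.3876] turn [ 0.044  -0.0006  0.0001]
tip now [ 68.5  50.5 110.1] tilt 0.08 yaw 0.0 roll 0.1 force case axes [-0.6  0.8 -1.3] 13.45 0.012026755644039105
```

send_rows(
  deltas=[
    [0,-0.05,0.01,0,0.005,0,0],
    [0,-0.14,0.02,0,0.015,0,0],
    [0,-0.24,0.04,0,0.03,0,0],
    [0,-0.31,0.053,0.05,0.044,0,0],
    [0,-0.337,0.053,0.13,0.044,0,0],
    [0,-0.337,0.053,0.23,0.044,0,0],
    [0,-0.337,0.053,0.32,0.044,0,0],
    [0,-0.337,0.053,0.37,0.044,0,0],
    [0,-0.337,0.053,0.388,0.044,0,0],
    [0,-0.337,0.053,0.388,0.044,0,0],
    [0,-0.337,0.053,0.388,0.044,0,0],
  ],
)

```text
clock: 14.37
tcp_pos: [0.564, -0.2992, 0.0782]
orientation: [-2.036, -2.264, 0.156]
contact_force: [0.3, -1.3, -1.7]
grip_width: 0.0125
```

```bash
python3 tip.py 72 26 8; python3 snap.py w7 wrist; python3 - <<'E'
from h import *
f=pickle.load(open("w7.pkl","rb"))
# predicted cleat/case marks
C=Ro.from_euler("z",6.1,degrees=True).as_matrix();P=[[.079,.042,.04],[.079,-.042,.04],[.101,-.042,.04],[-.093,.042,.03],[-.093,-.042,.03]]
print(np.round(proj(f,[C@np.array(p)+[.5753,-.2961,0] for p in P]),1).tolist())
cv2.imwrite("pics/w7c.png",cv2.resize(f["pixels"][120:400,:,::-1],None,fx=1.42,fy=1.42,interpolation=cv2.INTER_CUBIC))
E
```

```text
shift [0.0126 0.013  0.1003] turn [ 0.0006 -0.     -0.0001]
tip now [72.2 -1.9 41.3] tilt 7.9 yaw -0.02 roll 0.0 force case axes [ 0.2 -1.4 -1.7] 14.3667 0.012462324707325665
[[477.7, 174.1], [451.5, 322.5], [492.2, 325.0], [153.5, 162.9], [168.3, 291.7]]
```

View pics/w7c.png

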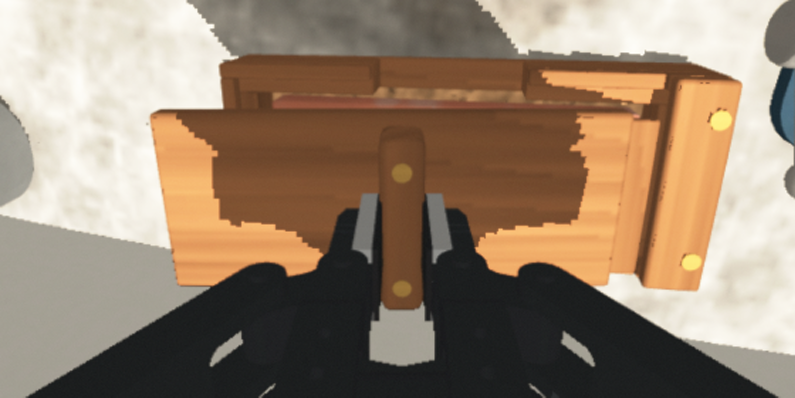

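The view shows the tongue just in front of the cleat. The cleat corners at px (479,173) and (452,323) match the prediction within about 1 px. I'll measure the lid's sideways offset.

```bash
python3 - <<'E'
from h import *
f=pickle.load(open("w7.pkl","rb"));C=Ro.from_euler("z",6.1,degrees=True).as_matrix();org=np.array([.5753,-.2961,0])
p=lambda u,v:(u/1.42,v/1.42+120)
def W(ps,z):return np.round((onz(f,[p(*q) for q in ps],z)-org)@C*1e3,1)[:,:2].tolist()
print("tongue tip edges",W([(660,118),(637,274)],.0453));print("plate far corners",W([(632,112),(607,286)],.0508))
print("plate near corners",W([(151,113),(178,286)],.073));print("pins",W([(402,173),(402,289)],.079))
print("cleat",W([(680,76),(642,288),(741,82),(697,290)],.04))
E
python3 tip.py 72 26 8 0
```

```text
tongue tip edges [[73.0, 28.6], [74.3, -32.6]]
plate far corners [[61.6, 31.8], [62.2, -35.1]]
plate near corners [[-94.9, 31.6], [-95.6, -34.9]]
pins [[-10.8, 17.8], [-10.8, -22.9]]
cleat [[79.5, 42.3], [79.4, -42.2], [99.8, 40.9], [100.2, -41.5]]
shift [0.0144 0.0116 0.1032] turn [ 0.0008  0.0001 -0.0002]
tip now [72.5 -2.2 41.8] tilt 7.86 yaw -0.03 roll -0.02 force case axes [-0.  -0.3 -2.1] 14.4167 0.012370536825090287
```

send_rows(
  deltas=[
    [0,0.013,0.002,0.02,0,0,0],
    [0,0.013,0.005,0.05,0,0,0],
    [0,0.013,0.008,0.075,0,0,0],
    [0,0.013,0.01,0.088,0,0,0],
    [0,0.013,0.01,0.088,0,0,0],
    [0,0.013,0.01,0.088,0,0,0],
  ],
)

```text
clock: 14.92
tcp_pos: [0.5634, -0.2975, 0.0644]
orientation: [-2.036, -2.264, 0.157]
contact_force: [-0.2, 0.7, -1.4]
grip_width: 0.0123
```

```bash
python3 tip.py 72 24 8
```

```text
shift [0.0006 0.005  0.0221] turn [ 0.0003 -0.0001 -0.0002]
tip now [71.8 -0.1 27.5] tilt 7.94 yaw -0.03 roll 0.01 force case axes [-0.2  0.7 -1.4] 14.9167 0.012292999587352261
```

send_rows(
  deltas=[
    [0,0,0.002,0.008,0,0,0],
    [0,0,0.003,0.013,0,0,0],
    [0,0,0.003,0.013,0,0,0],
    [0,0,0.003,0.013,0,0,0],
  ],
)

```text
clock: 15.25
tcp_pos: [0.5637, -0.2974, 0.0626]
orientation: [-2.036, -2.264, 0.157]
contact_force: [-0.9, -0.5, -2.2]
grip_width: 0.0123
```

send_rows(
  deltas=[
    [0,0,0.001,0.007,0,0,0],
    [0,0,0.001,0.007,0,0,0],
    [0,0,0.001,0.007,0,0,0],
    [0,0,0.001,0.007,0,0,0],
  ],
)

```text
clock: 15.58
tcp_pos: [0.5637, -0.2974, 0.0615]
orientation: [-2.036, -2.264, 0.157]
contact_force: [-1.1, 0.0, -2.3]
grip_width: 0.0124
```

```bash
python3 tip.py 72 24 8
```

```text
shift [0.0006 0.0006 0.0036] turn [ 0.0004 -0.     -0.0002]
tip now [72.  -0.1 24.7] tilt 7.92 yaw -0.03 roll 0.0 force case axes [-1.1  0.2 -2.3] 15.5833 0.012420382744725853
```

send_rows(
  deltas=[
    [0,0,0.01,-0.004,0,0,0],
    [0,0,0.026,-0.007,0,0,0],
    [0,0,0.042,-0.009,0,0,0],
    [0,0,0.058,-0.0115,0,0,0],
    [0,0,0.073,-0.0135,0,0,0],
    [0,0,0.073,-0.0135,0,0,0],
    [0,0,0.073,-0.0135,0,0,0],
  ],
)

```text
clock: 16.17
tcp_pos: [0.575, -0.2961, 0.062]
orientation: [-2.036, -2.265, 0.157]
contact_force: [0.0, -0.7, -1.1]
grip_width: 0.0124
```

```bash
python3 tip.py 88 25 8
```

```text
shift [-0.      0.0309 -0.0046] turn [ 0.0004 -0.     -0.0001]
tip now [83.4 -0.  25.1] tilt 7.92 yaw -0.01 roll 0.01 force case axes [-0.  -0.7 -1.1] 16.1667 0.01239795704600217
```

send_rows(
  deltas=[
    [0,0,0.008,-0.001,0,0,0],
    [0,0,0.016,-0.0022,0,0,0],
    [0,0,0.025,-0.0035,0,0,0],
    [0,0,0.025,-0.0035,0,0,0],
    [0,0,0.025,-0.0035,0,0,0],
  ],
)

```text
clock: 16.58
tcp_pos: [0.5786, -0.2958, 0.0621]
orientation: [-2.036, -2.264, 0.157]
contact_force: [0.3, 0.1, -1.3]
grip_width: 0.0121
```

```bash
python3 tip.py 87.5 24.7 4;python3 tip.py 87.5 24.3 1|head -1;python3 tip.py 87.5 24 0|head -1
```

```text
shift [ 0.0005 -0.0066  0.0432] turn [-0.0218 -0.     -0.0001]
tip now [87.1 -0.1 25.2] tilt 7.92 yaw -0.02 roll 0.0 force case axes [ 0.3  0.1 -1.3] 16.5833 0.012139523656872247
shift [ 0.0005 -0.012   0.0772] turn [-0.0384 -0.     -0.0001]
shift [ 0.0005 -0.0133  0.0897] turn [-0.044  -0.     -0.0001]
```

The tongue is in the slot, about 8 mm under the cleat with no reaction force. I'll lower the near end.

send_rows(
  deltas=[
    [0,0,-0.002,0.011,-0.0055,0,0],
    [0,0,-0.0035,0.022,-0.011,0,0],
    [0,0,-0.005,0.033,-0.0165,0,0],
    [0,0,-0.0066,0.043,-0.0218,0,0],
    [0,0,-0.0066,0.043,-0.0218,0,0],
    [0,0,-0.0066,0.043,-0.0218,0,0],
  ],
)

```text
clock: 17.08
tcp_pos: [0.5761, -0.2963, 0.0559]
orientation: [-2.07, -2.299, 0.08]
contact_force: [1.1, -0.4, -3.2]
grip_width: 0.0118
```

```bash
python3 tip.py 87.5 24.3 1;python3 tip.py 87.5 24 0|head -1
```

```text
shift [ 0.0016 -0.0031  0.0338] turn [-0.0167 -0.0001 -0.0004]
tip now [86.8 -0.4 24.8] tilt 4.0 yaw -0.07 roll 0.02 force case axes [ 1.  -0.5 -3.2] 17.0833 0.011830721863664361
shift [ 0.0016 -0.0053  0.0462] turn [-0.0222 -0.0001 -0.0004]
```

send_rows(
  deltas=[
    [0,0.001,-0.001,0.009,-0.0045,0,0],
    [0,0.001,-0.002,0.018,-0.009,0,0],
    [0,0.001,-0.003,0.027,-0.0135,0,0],
    [0,0.001,-0.003,0.034,-0.0167,0,0],
    [0,0.001,-0.003,0.034,-0.0167,0,0],
    [0,0.001,-0.003,0.034,-0.0167,0,0],
  ],
)

```text
clock: 17.58
tcp_pos: [0.5756, -0.2961, 0.0508]
orientation: [-2.093, -2.327, 0.02]
contact_force: [-0.0, -0.2, -1.3]
grip_width: 0.0121
```

```bash
python3 tip.py 87.5 24 0
```

```text
shift [ 0.0003 -0.0053  0.0119] turn [-0.0055 -0.0001 -0.0003]
tip now [87.9 -0.1 24.2] tilt 0.99 yaw -0.05 roll 0.01 force case axes [-0.  -0.2 -1.3] 17.5833 0.012063366479329311
```

send_rows(
  deltas=[
    [0,0,-0.002,0.006,-0.003,0,0],
    [0,0,-0.004,0.012,-0.0055,0,0],
    [0,0,-0.004,0.012,-0.0055,0,0],
    [0,0,-0.004,0.012,-0.0055,0,0],
  ],
)

```text
clock: 17.92
tcp_pos: [0.5753, -0.2962, 0.0491]
orientation: [2.1, 2.336, 0.0]
contact_force: [-0.2, -0.2, -0.1]
grip_width: 0.0123
```

send_rows(
  deltas=[
    [0,0,0,0.004,0,0,0],
    [0,0,0,0.004,0,0,0],
    [0,0,0,0.004,0,0,0],
  ],
)

```text
clock: 18.17
tcp_pos: [0.5753, -0.2962, 0.0491]
orientation: [2.101, 2.336, 0.0]
contact_force: [-2.7, 1.0, 6.4]
grip_width: 0.0124
```

```bash
python3 tip.py 87.5 24 0
```

```text
shift [ 0.0008 -0.0034  0.0008] turn [ 0.0001 -0.     -0.0002]
tip now [88.  -0.2 24.1] tilt -0.01 yaw -0.03 roll 0.01 force case axes [-2.6  1.3  6.4] 18.1667 0.012381448846446989
```

The lid is seated: underside at 24.1 mm, level, with a light 6 N contact. I'll release and retreat.

send_rows(
  deltas=[
    [0.15,0,0,0,0,0,0],
    [0.2,0,0,0,0,0,0],
    [0.3,0,0,0,0,0,0],
    [0.4,0,0,0,0,0,0],
    [0.45,0,0,0,0,0,0],
    [0.45,0,0,0,0,0,0],
    [0.45,0,0,-0.04,0,0,0],
    [0.45,0,0,-0.1,0,0,0],
    [0.45,0,0,-0.25,0,0,0],
    [0.45,0,0,-0.5,0,0,0],
    [0.45,0,0,-0.75,0,0,0],
    [0.45,0,0,-0.95,0,0,0],
    [0.45,0,0,-0.95,0,0,0],
    [0.45,0,0,-0.95,0,0,0],
    [0.45,0,0,-0.95,0,0,0],
  ],
)

```text
clock: 19.42
tcp_pos: [0.5751, -0.2958, 0.1911]
orientation: [-2.101, -2.336, -0.001]
contact_force: [-0.6, 0.4, -1.7]
grip_width: 0.0385
```

```bash
python3 snap.py w8 wrist; python3 snap.py s8 scene; python3 snap.py t8 top; python3 - <<'E'
from h import *
C=Ro.from_euler("z",6.1,degrees=True).as_matrix();org=np.array([.5753,-.2961,0])
print(pickle.load(open("w8.pkl","rb"))["obs"]["tcp_pos"])
P=[]
for n in("w8","t8","s8"):
    f=pickle.load(open(n+".pkl","rb"));hsv=cv2.cvtColor(f["pixels"],cv2.COLOR_RGB2HSV)
    e=proj(f,[C@np.array(p)+org for p in([0,.0215,.05],[0,-.0215,.05])])
    m=((hsv[...,0]>=20)&(hsv[...,0]<=32)&(hsv[...,1]>130)&(hsv[...,2]>110)).astype(np.uint8)
    _,_,_,c=cv2.connectedComponentsWithStats(m)
    for q in e:
        d=np.linalg.norm(c-q,axis=1);i=d.argmin();print(n,"expected pin",np.round(q,1),"found",np.round(c[i],1),np.round((onz(f,[c[i]],.05)-org)@C*1e3,1))
E
```

```text
[ 0.57468238 -0.29549802  0.19017576]
w8 expected pin [282.2 174.6] found [280.2 210.1] [[-1.7 -9.2 50. ]]
w8 expected pin [282.3 223.7] found [283.  222.5] [[  0.6 -20.4  50. ]]
t8 expected pin [356.9 221.5] found [347.3 176.3] [[93.3 29.2 50. ]]
t8 expected pin [378.1 219.1] found [374.3 173.3] [[ 93.2 -26.1  50. ]]
s8 expected pin [214.3 227.6] found [201. 164.] [[-175.5   72.3   50. ]]
s8 expected pin [195.9 236.9] found [201. 164.] [[-175.5   72.3   50. ]]
```

```bash
python3 - <<'E'
from h import *
C=Ro.from_euler("z",6.1,degrees=True).as_matrix();org=np.array([.5753,-.2961,0])
f=pickle.load(open("w8.pkl","rb"));g=cv2.cvtColor(f["pixels"],cv2.COLOR_RGB2GRAY)
def prof(P):
    q=proj(f,[C@np.array(p)+org for p in P]).astype(np.float32);return cv2.remap(g,q[:,0].copy(),q[:,1].copy(),1)
xs=np.arange(-98,-76,1.);print("near end x -98..-77",np.mean([prof([[x/1e3,y,.032] for x in xs]) for y in np.linspace(-.02,.02,9)],0).astype(int))
for s in(1,-1):
    ys=np.arange(26,48,1.);print("side",s,"y 26..47",np.mean([prof([[x,s*y/1e3,.032] for y in ys]) for x in np.linspace(-.075,-.04,9)],0).astype(int))
E
```

```text
near end x -98..-77 [[187]
 [182]
 [179]
 [177]
 [176]
 [164]
 [127]
 [107]
 [103]
 [102]
 [ 99]
 [ 86]
 [ 73]
 [ 82]
 [ 89]
 [ 86]
 [ 86]
 [ 87]
 [ 85]
 [ 82]
 [ 82]
 [ 82]]
side 1 y 26..47 [[ 76]
 [ 77]
 [ 77]
 [ 76]
 [ 74]
 [ 72]
 [ 69]
 [ 66]
 [ 68]
 [ 74]
 [ 76]
 [ 78]
 [ 77]
 [ 76]
 [ 75]
 [ 71]
 [ 65]
 [ 65]
 [ 84]
 [109]
 [116]
 [114]]
side -1 y 26..47 [[163]
 [165]
 [164]
 [165]
 [168]
 [170]
 [159]
 [127]
 [ 90]
 [ 76]
 [112]
 [158]
 [171]
 [171]
 [172]
 [179]
 [208]
 [219]
 [221]
 [222]
 [224]
 [225]]
```

The groove shows at x ≈ -86 and y ≈ +33 and -35, which is where a seated lid leaves it. Handing in.

```bash
python3 -c "
from bench import r;print(r.hand_in())"
```

```text
the job is handed in; nothing more can be done
None
```

The whetstones are packed and the case is shut. I handed the job in after about 20 s of robot time, well inside the 64 s limit.

- **Stones:** I took both off the rack in one 25 N grip and set them down together in the bay with a contact of about 6 N. The picture after release shows them side by side between the walls, looking flat.
- **Lid:** I tilted it 8°, slid the tongue about 8 mm under the cleat without resistance, and lowered the near end until it lay level. Just before release the arm read the underside at 24.1 mm (the ledge is at 24), tilt 0.0°, with about 6 N of contact.
- **Final check:** I had used all my picture views, so the last check was by pixel numbers only. In the wrist image, dark grooves all round match a lid seated in its rebate.
- **What failed or disagreed:**
  - My automatic search for the batten's pins matched only one pin in the wrist image, within 1.5 mm of where it should be. It missed the other pin and found neither in the top and scene views, so those two give no independent confirmation.
  - With the lid in the grip, the wrist camera put the batten about 2 mm off the jaw centre. I went by the arm's own readings, and the fit met no resistance.

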